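Stand the long conveyor roller on end against the stop bar

TASK

Two spare conveyor rollers lie on the bench in front of the bolted stop bar. Stand the longer one on end: while it still lies flat, slide it along until the end facing the bar butts against it, then tip it up with that end kept down on the bench and against the bar (do not lift the roller clear of the bench), and leave it standing upright with its side close against the bar. Leave the shorter roller lying where it is.

Things in the scene. Friction and masses are not known exactly. Their poses are not given: they have to be found in the camera images.
- long_roller_center (a point): Centre of the roller to raise: steel tube with black end caps, 44 mm diameter, 170 mm long, about 0.45 kg. Starts lying (centre 22 mm up) roughly square to the stop bar, its foot end 25 to 40 mm short of it. x axis: along the roller from foot end (facing the bar) to free end, 85 mm either way; points up when upright.
- long_roller_foot (a point): Centre of the foot end face of the same roller (the end nearest the bar), 22 mm above the bench while the roller lies, on the bench when it stands. Same axes. Gripped across its diameter near the free end, the roller follows the tilt of the hand; it swivels in a light grip (about 25 N) only stiffly, when the bar holds its foot back.
- short_roller_center (a point): Centre of the other roller, which stays lying: same look and 44 mm diameter but only 110 mm long. It lies beside the long one, axes about 130 mm apart, nearer to the robot or farther; x axis from its end nearest the bar to its free end, 55 mm either way.
- stop_bar: Fixed grey steel angle bolted to the bench, running away from the robot, 280 mm long, upright leg 50 mm high, 5 mm thick; its other leg lies on the bench to the left of it. Origin on the bench at the middle of the working face, which looks right (about -y of the world), to the rollers; x points into the bar, away from the rollers; y along the bar; z up. The face is the plane x = 0.
There are look-alikes about, which are no part of the job. What is shaped like the part that bears long_roller_center but purple is not meant.

How it is judged (in metres and radians):
On the way:
1. the long roller, still lying, has its foot end butted against the bar (foot centre within 12 mm of the face, axis within 25 degrees of level) (x of long_roller_foot in the frame of stop_bar above -0.012 m and angle between long_roller_foot's own x axis and vertical above 1.13 rad), for 0.1 s.
At the end, for the whole second after the job is handed in: The long roller stands on its foot end on the bench within 10 degrees of upright, in front of the bar with its side no more than 20 mm from the face; the short roller is within 30 mm of where it lay (angle between long_roller_foot's own x axis and vertical below 0.175 rad and height (world z) of long_roller_foot below 0.008 m and x of long_roller_foot in the frame of stop_bar between -0.042 and 0 m and y of long_roller_foot in the frame of stop_bar between -0.14 and 0.14 m and distance of short_roller_center from where it was at the start of the episode below 0.03 m); the robot touches nothing.
It fails at once if the long roller is lifted clear of the bench (foot end centre above 60 mm; 22 mm when lying) (height (world z) of long_roller_foot above 0.06 m).
It fails at once if the long roller is raised more than 40 degrees with its foot centre more than 55 mm from the bar's face (angle between long_roller_foot's own x axis and vertical below 0.87 rad and x of long_roller_foot in the frame of stop_bar below -0.055 m).
It fails at once if the short roller is moved by more than 30 mm (distance of short_roller_center from where it was at the start of the episode above 0.03 m).
It also fails if it takes over 48 s, if anything falls off the work surface, if the arm or the gripper's body presses on something with over 40 N, if the wrist force passes 120 N, or if a joint passes its speed limit or range.

ROBOT

A 6-joint arm with a two-finger parallel gripper is mounted at the origin on a cart in front of the work surface, level with it; the furniture and walls round the work are solid. World frame = base frame: x ahead of the robot, y to its left, z up, the work surface at z = 0. Lengths are in mm, angles in rad, forces in N, time in s.
With the tool pointing down it reaches from about 350 to 975 mm from the base axis. Payload 7.1 kg.
Tool frame: the origin (TCP) lies at the very end of the fingers, on their centre line; the grasp point (between the pads) lies 19 mm behind it; z points along the fingers, y is the line along which they close (so a half turn about z gives the same grasp; the last joint's range is limited). The gripper opens to 88 mm and grips with 3 to 60 N. Pads are 20 mm wide; open, the fingers measure 115 mm over their backs; the gripper's body (75 mm by 178 mm) begins 61 mm behind the grasp point.
Start: joints at [-1.227, 0.423, 1.63, -0, 1.089, -0.019], TCP at [221.825, -584.293, 222.675] pointing down, gripper open.
Joint ranges: [-3, 3], [-0.9, 2.11], [0.09, 2.58], [-1.31, 4.45], [0.11, 2.69], [-2.54, 2.54]. Speed limits (rad/s): [2.39, 2.39, 3.01, 3.14, 3.14, 3.14].

INTERFACE

Orientations are given as a rotation vector (axis times angle).
In Python, from workcell import ctrl gives the robot as it stands. The module is installed in compiled form; this text tells all that it offers.
- The arm moves only by the shell command python3 -m inch 'ROWS'. ROWS is JSON, a list of rows, each a list of 7 numbers: the shift along the tool's x, y, z scaled (see below), then the turn, a rotation vector about the tool's x, y, z scaled (see below), then the closure, from -1 (fully open) to 1 (shut). In form: [[tx, ty, tz, wx, wy, wz, hand], ...]. A call has 1 to 10 rows; each row is the pose to reach, as a shift and turn from the pose commanded when the call began, along the tool's axes at that moment; what a row does not reach only later rows make up. The controller multiplies each number of a shift by 0.15 m and each number of a turn by pi/4 rad. A row lasts 1/8 s, in which the tool goes at most 62.5 mm and 10.7 degrees, less where a joint would pass 70% of its speed; a pose out of reach is approached as far as the arm can. A call with a number of a shift or a turn outside -1 to 1 is refused whole. A call with a gripper value outside its range is refused whole. The fingers move at their own pace and stop on an object; the grip force is fixed at half the most. Time passes only in rows, so rows that repeat a pose let the fingers close. It gives the time, the measured TCP pose, the force, the opening and the grip force at its end, in the units of the state.
- ctrl.get_obs(): the state, without advancing time (a new reading comes with each control period).
- ctrl.get_image(name): name is "scene" or "top" or "wrist"; returns the picture (480x640x3 uint8, red, green, blue); there is no depth.
- ctrl.camera_params(name): a dict with "vfov" (degrees; the focal length in pixels is half the picture's height over the tangent of half this angle, whatever the lens; pixels are square), "cx", "cy" (the principal point, pixels), "distortion" ([k1, k2, p1, p2, k3] as OpenCV has them; the pictures are not rectified), "eye" and "attitude" of the camera in the world; the wrist camera has in their place "tool_from_camera" (4x4, takes a point from camera to tool coordinates, whose origin is the TCP and whose axes are the flange's). Camera axes: x right, y up, looking along -z (the intrinsics and any distortion apply to the point x, -y, -z); pixel columns grow to the right and rows downward; lengths in mm; the calibration is good to about 2 mm. A picture is of the moment at which its call begins: read the wrist's pose just before it. camera_params takes no time and is no camera call.
- ctrl.close_job(): hands the job in; it is judged then, once.
The state is a dict: "t": time; "qpos": joint angles; "qvel": joint speeds; "joint_torque": joint torques, N m; "ee_pos": TCP position; "orientation": TCP orientation; "ft_force": force on the tool from outside, world axes, zero at the start; "moment": the same for the moment, N m; "width": finger opening in mm; "grasp_force": force on a finger pad.
Only numpy, scipy, OpenCV 4.12 (cv2) and the standard library are available. Lean on these libraries where they do the work, as an engineer would, in place of code of your own. Each camera call takes 0.05 s, during which the arm holds its last target. There are 200 camera calls.

## Working session

There is one attempt and no reset: what is moved stays moved. The work goes in short steps, Python scripts to look and compute and a shell command to move; the robot and the scene stay as the last step left them, time stands still between calls to the robot, and variables do not carry over. Pictures are saved under pics/ and viewed, at most 10 in all, crops included, and the job is handed in when it is done.

```bash
mkdir -p pics
cat > h.py <<'E'
import numpy as np, cv2
from workcell import ctrl
from scipy.spatial.transform import Rotation as R
def cam(name):
    p=ctrl.camera_params(name)
    f=240/np.tan(np.radians(p['vfov'])/2)
    K=np.array([[f,0,p['cx']],[0,f,p['cy']],[0,0,1]])
    return p,K,np.array(p['distortion'],float)
def pose(name,obs=None):
    p,K,D=cam(name)
    if name=='wrist':
        T=np.array(p['tool_from_camera']); Rt=R.from_rotvec(obs['orientation']).as_matrix()
        return Rt@T[:3,:3], Rt@T[:3,3]+np.array(obs['ee_pos'])
    a=np.array(p['attitude'],float)
    M=a if a.shape==(3,3) else R.from_rotvec(a).as_matrix()
    return M,np.array(p['eye'],float)
def cast(name,px,z,obs=None):
    p,K,D=cam(name); M,e=pose(name,obs)
    u=cv2.undistortPoints(np.array(px,float).reshape(-1,1,2),K,D)[:,0]
    d=np.c_[u[:,0],-u[:,1],-np.ones(len(u))]@M.T
    return e+d*((z-e[2])/d[:,2])[:,None]
E
python3 - <<'E'
from h import *
for n in ('top','scene','wrist'): print(n,ctrl.camera_params(n))
o=ctrl.get_obs();print(o)
for n in ('top','scene'): cv2.imwrite(f'pics/{n}0.png',ctrl.get_image(n)[:,:,::-1])
E
```

```text
top {'vfov': 42.26514029693812, 'cx': 312.128055322449, 'cy': 245.76208594031203, 'distortion': array([-0.10225096,  0.        ,  0.        ,  0.        ,  0.        ]), 'eye': array([478.70575278, 124.28684754, 913.42987768]), 'attitude': array([ 0.0817469 , -0.08786727, -1.58158548])}
scene {'vfov': 50.208047363119164, 'cx': 320.8725065904, 'cy': 230.62151736183478, 'distortion': array([-0.06082744,  0.        ,  0.        ,  0.        ,  0.        ]), 'eye': array([ 232.92970186, -513.27567276,  501.52969027]), 'attitude': array([ 0.96841001, -0.25085591, -0.43743442])}
wrist {'vfov': 65.59314204913439, 'cx': 325.88079319819275, 'cy': 243.9102557640831, 'distortion': array([-0.07808278,  0.        ,  0.        ,  0.        ,  0.        ]), 'tool_from_camera': array([[-7.08270170e-04,  9.66210420e-01,  2.57753609e-01,
         7.07764998e+01],
       [ 9.99999255e-01,  4.28088310e-04,  1.14313145e-03,
         2.61663599e-01],
       [ 9.94164210e-04,  2.57754227e-01, -9.66210003e-01,
        -1.61326977e+02],
       [ 0.00000000e+00,  0.00000000e+00,  0.00000000e+00,
         1.00000000e+00]])}
{'t': 0.0, 'qpos': array([-1.22701474e+00,  4.23847877e-01,  1.63067550e+00, -1.93502087e-06,
        1.08861510e+00, -1.90056981e-02]), 'qvel': array([ 1.18123311e-04, -1.65204974e-06,  2.02056404e-04,  1.72507151e-03,
       -5.65151771e-05,  2.87353724e-03]), 'joint_torque': array([ 2.43309951e-03, -5.44620466e+01, -2.73661602e+01,  6.46405388e-02,
        2.29343941e-02, -1.35127029e-04]), 'ee_pos': array([ 221.63364403, -583.78816239,  221.9030073 ]), 'orientation': array([-3.08854881e+00, -5.66471192e-01,  3.95041616e-04]), 'ft_force': array([0.5269929 , 0.59353955, 0.07771865]), 'moment': array([-0.01662663,  0.07169504, -0.02152444]), 'grasp_force': 0.0, 'width': 87.93079492191137}
```

View pics/top0.png

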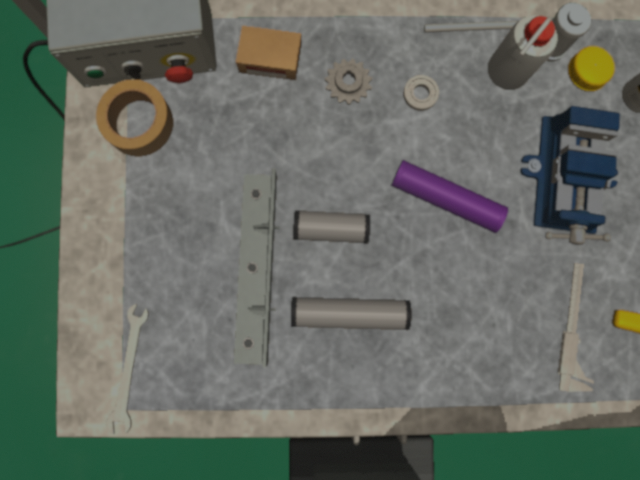

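View pics/scene0.png

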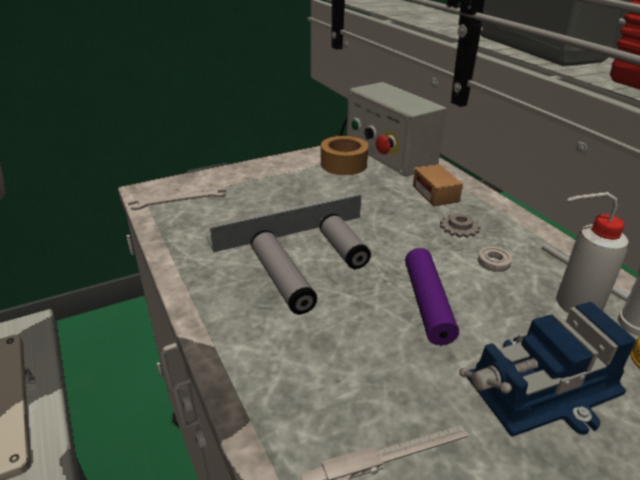

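The top view shows three roller-shaped things: the long grey roller at (351,313), the short grey one at (332,227) and a purple look-alike at (450,195). I choose the one at (351,313), the longer grey one nearer the robot. The bar's upright leg runs from (273,172) to (266,363).

Run:
```python
from h import *
im=cv2.imread('pics/top0.png')
c=im[150:390,220:430]; cv2.imwrite('pics/crop0.png',cv2.resize(c,None,fx=2.5,fy=2.5,interpolation=cv2.INTER_CUBIC))
hsv=cv2.cvtColor(im,cv2.COLOR_BGR2HSV)
# end caps: dark
m=(hsv[:,:,2]<65).astype(np.uint8)
n,l,s,ce=cv2.connectedComponentsWithStats(m)
for i in range(1,n):
    if s[i,4]>30 and 280<ce[i][0]<430 and 190<ce[i][1]<350: print(s[i],ce[i],cast('top',[ce[i]],30)[0].round(1))
print(cast('top',[[275,173],[267,363]],50).round(1))
```

```text
[294 211   5  28 102] [295.82352941 224.82352941] [604.8 143.3  30. ]
[364 215   6  28 114] [366.94736842 228.55263158] [598.2  41.2  30. ]
[291 297   6  29 106] [293.39622642 311.01886792] [481.6 147.9  30. ]
[405 301   6  28 100] [408.04 314.62] [474.3 -14.7  30. ]
[[676.6 171.7  50. ]
 [410.6 184.5  50. ]]
```

View pics/crop0.png

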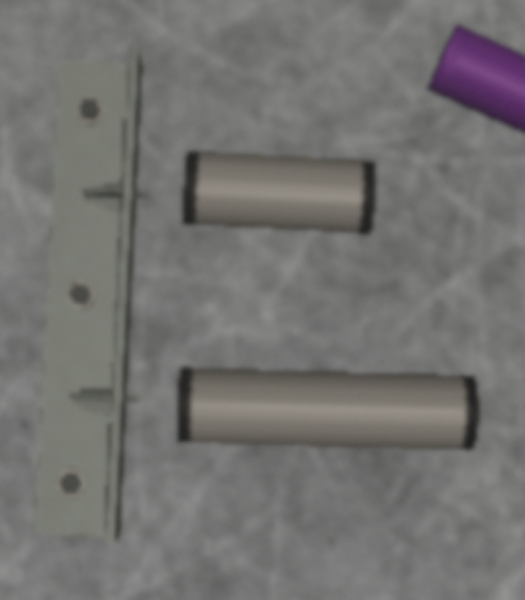

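The crop confirms it: the lower roller (crop 180–475, about 170 mm long) is the long grey one with black caps. The short one is above it and the purple one is off to the right. The foot is about 30 mm from the bar, and the bar normal and roller axis agree to within 1°. I'll set off now and record joints and poses on the way so I can identify the kinematics.

```bash
cat >> h.py <<'E'
import json
def log():
    o=ctrl.get_obs()
    open('log.jsonl','a').write(json.dumps([list(o['qpos']),list(o['ee_pos']),list(o['orientation'])])+'\n'); return o
# roller frame: a = foot->free axis, lean = hand tilt about closing line (deg, + points to bar)
YC=np.array([.999,-.045,0]); YC/=np.linalg.norm(YC)
def hand(lean):
    z0=np.array([0,0,-1.]); x0=np.cross(YC,z0)
    l=np.radians(lean); z=np.cos(l)*z0+np.sin(l)*x0
    return np.c_[np.cross(YC,z),YC,z]
def delta(pos,Rm,o=None):
    o=o or log(); R0=R.from_rotvec(o['orientation']).as_matrix()
    s=R0.T@(np.array(pos)-o['ee_pos'])/150; w=R.from_matrix(R0.T@Rm).as_rotvec()/(np.pi/4)
    return s.round(3),w.round(3)
E
python3 -c "
from h import *; log(); print(hand(0).round(2)); print(delta([475,10,150],hand(0)))"
python3 -m inch '[[0.33,-0.33,0,0,0,-0.2,-1],[0.66,-0.66,0,0,0,-0.4,-1],[1,-1,0,0,0,-0.6,-1],[1,-1,0,0,0,-0.8,-1],[1,-1,0,0,0,-0.8,-1]]'
python3 -c "
from h import *; print(delta([475,10,150],hand(0)))"
```

```text
[[ 0.04  1.    0.  ]
 [ 1.   -0.04  0.  ]
 [ 0.    0.   -1.  ]]
(array([ 2.984, -3.101,  0.484]), array([-2.000e-03, -1.000e-03, -1.481e+00]))
t: 0.72
ee_pos: [309.2, -389.3, 222.6]
orientation: [-2.762, -1.497, 0.0]
ft_force: [-0.6, 0.0, 0.2]
width: 87.8
grasp_force: 0.0
(array([ 2.833, -0.527,  0.485]), array([-0.001, -0.   , -0.678]))
```

```bash
python3 -m inch '[[0.4,-0.08,0,0,0,-0.2,-1],[0.8,-0.15,0.1,0,0,-0.4,-1],[1,-0.19,0.2,0,0,-0.68,-1],[1,-0.19,0.2,0,0,-0.68,-1]]'
python3 -c "
from h import *; print(delta([475,10,150],hand(0)))"
```

```text
t: 1.23
ee_pos: [367.0, -248.9, 191.8]
orientation: [-2.269, -2.17, 0.001]
ft_force: [-0.1, -0.5, 0.6]
width: 87.5
grasp_force: 0.0
(array([1.756, 0.643, 0.28 ]), array([-0.002, -0.001,  0.   ]))
```

```bash
python3 -m inch '[[0.4,0.15,0,0,0,0,-1],[0.8,0.3,0,0,0,0,-1],[0.9,0.33,0.1,0,0,0,-1],[0.9,0.33,0.1,0,0,0,-1]]'
python3 -c "
from h import *; print(delta([475,-20,170],hand(25)))"
```

```text
t: 1.72
ee_pos: [423.1, -117.6, 177.5]
orientation: [-2.273, -2.168, 0.001]
ft_force: [-0.1, -0.1, 0.2]
width: 87.8
grasp_force: 0.0
(array([0.667, 0.315, 0.049]), array([-0.   ,  0.556, -0.003]))
```

```bash
python3 -m inch '[[0.35,0.16,0.02,0,0.2,0,-1],[0.67,0.32,0.05,0,0.4,0,-1],[0.67,0.32,0.05,0,0.55,0,-1],[0.67,0.32,0.05,0,0.55,0,-1]]'
cat > kin.py <<'E'
from h import *
from scipy.optimize import least_squares
S=[json.loads(l) for l in open('log.jsonl')]
def fk(q,p,s):
    d1,a1,L1,e,L2,L3=p[:6]
    Ry=lambda t:R.from_rotvec([0,t,0]); Rz=lambda t:R.from_rotvec([0,0,t])
    T=Rz(q[0]); x=np.array([0,0,d1])+T.apply([a1,0,0]); T=T*Ry(q[1]); x=x+T.apply([0,0,L1])
    T=T*Ry(q[2]); x=x+T.apply([e,0,L2]); T=T*Rz(s[0]*q[3])*Ry(q[4]); x=x+T.apply([0,0,L3])
    return x,T*Rz(s[1]*q[5])*Rz(p[6])
def fit():
    best=None
    for s in [(1,1),(1,-1),(-1,1),(-1,-1)]:
        def res(p):
            r=[]
            for q,x,o in S:
                X,T=fk(q,p,s); r+=list((X-x)/1)+list(200*(R.from_rotvec(o).inv()*T).as_rotvec())
            r+=list((np.array(p[:6])-[300,0,400,0,400,250])*0.003)
            return r
        for w in (0,1.57,3.14,-1.57):
            f=least_squares(res,[300,0,400,0,400,250,w])
            if best is None or f.cost<best[0].cost: best=(f,s)
    return best[0].x,best[1],best[0].cost
E
python3 - <<'E'
from h import *
log()
from kin import *
print(fit()); print(S[-1])
o=ctrl.get_obs(); im=ctrl.get_image('wrist'); cv2.imwrite('pics/w1.png',im[:,:,::-1]); json.dump([list(o['ee_pos']),list(o['orientation'])],open('w1.json','w'))
E
```

```text
t: 2.22
ee_pos: [475.7, -22.0, 169.9]
orientation: [-2.038, -1.935, -0.445]
ft_force: [-0.4, -1.1, 0.4]
width: 87.9
grasp_force: 0.0
(array([314.16274121, -11.45446898, 576.80926475,  61.6228341 ,
       483.44158491, 338.59168989,   1.57079633]), (1, 1), np.float64(356.0722564197613))
[[-0.3359008388019602, 0.3522392751383554, 1.977003710957541, 0.4960406989690013, 1.0015045739461392, -0.5953158503566742], [475.6897984179316, -21.995240077381226, 169.85496324724042], [-2.03755597553337, -1.9351829601842105, -0.4452119911407253]]
```

View pics/w1.png

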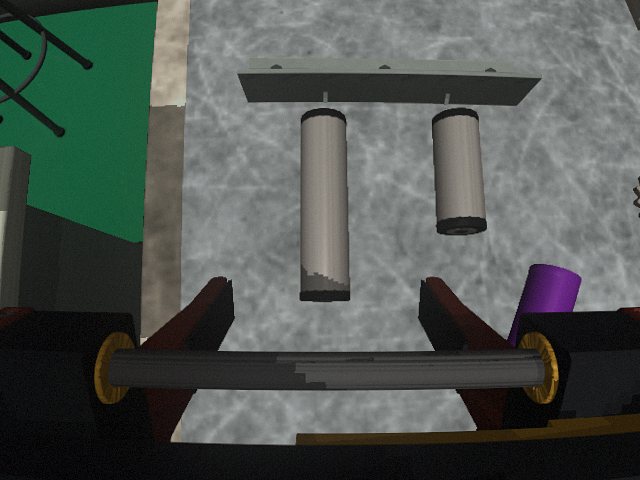

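The wrist view shows the long roller centred, with caps at (324,112) and (325,297). The bar's face is behind it from (248,102) to (517,104), and the short roller at (459,170).

```bash
cat > ik.py <<'E'
from kin import *
def mkik():
    p,s,c=fit()
    def ik(pos,Rm,q0):
        T0=R.from_matrix(Rm)
        def res(q):
            x,T=fk(q,p,s); return np.r_[(x-pos)/100,3*(T0.inv()*T).as_rotvec()]
        f=least_squares(res,q0,bounds=([-3,-.9,.09,-1.31,.11,-2.54],[3,2.11,2.58,4.45,2.69,2.54])); return f.x,f.cost
    return ik
E
python3 - <<'E'
from ik import *
p,s,c=fit()
for q,x,o in S:
    X,T=fk(q,p,s); print((X-x).round(1),(R.from_rotvec(o).inv()*T).as_rotvec().round(3))
w=json.load(open('w1.json')); ob=dict(ee_pos=w[0],orientation=w[1])
print('cam',pose('wrist',ob)[1].round(0))
print('roller sides z22',cast('wrist',[[302,150],[347,150],[300,280],[350,280]],22,ob).round(1))
print('free end z22/z44',cast('wrist',[[325,301]],22,ob).round(1),cast('wrist',[[325,290]],44,ob).round(1))
print('foot top z44',cast('wrist',[[324,109]],44,ob).round(1))
print('bar top edge',cast('wrist',[[239,73],[541,79]],50,ob).round(1),'bot',cast('wrist',[[248,102],[517,105]],0,ob).round(1))
ik=mkik()
q=np.array(S[-1][0])
# path: grasp s=140, foot on bar at y=181
yb=181;sg=140;l0=25
for th in range(0,91,15):
    t=np.radians(th); g=np.array([478,yb-22*np.sin(t)-sg*np.cos(t),22*np.cos(t)+sg*np.sin(t)+4])
    for lean in ([l0-th] if th<90 else [-45,-55,-65,-75]):
        H=hand(lean); qq,c=ik(g+19*H[:,2],H,q); print(th,lean,qq.round(2),round(c,5))
        if th<90:q=qq
E
```

```text
[-11.1  -4.2   0. ] [-0. -0.  0.]
[-11.1  -4.2   0. ] [-0. -0.  0.]
[-10.   -6.5   0.3] [0. 0. 0.]
[-7.  -9.7 -0.4] [-0. -0.  0.]
[ -2.8 -11.6  -0.8] [ 0. -0.  0.]
[-0.4 -0.2  0.9] [ 0. -0. -0.]
cam [476. -26. 346.]
roller sides z22 [[ 4.612e+02  1.195e+02  2.200e+01]
 [ 5.028e+02  1.173e+02  2.200e+01]
 [ 4.546e+02 -5.000e-01  2.200e+01]
 [ 4.979e+02 -2.800e+00  2.200e+01]]
free end z22/z44 [[475.3 -19.7  22. ]] [[475.9 -11.4  44. ]]
foot top z44 [[483.2 147.6  44. ]]
bar top edge [[408.8 184.7  50. ]
 [683.3 168.   50. ]] bot [[406.7 185.6   0. ]
 [685.6 170.3   0. ]]
0 25 [-0.2   0.63  2.07  0.75  0.66 -0.81] 0.0
15 10 [-0.03  0.51  2.07  0.32  0.58 -0.26] 0.0
30 -5 [ 0.16  0.45  2.04 -0.14  0.67  0.31] 0.0
45 -20 [ 0.35  0.47  1.97 -0.42  0.88  0.69] 0.0
60 -35 [ 0.51  0.55  1.88 -0.57  1.13  0.92] 0.0
75 -50 [ 0.65  0.68  1.77 -0.64  1.38  1.05] 0.0
90 -45 [ 0.67  0.66  1.74 -0.58  1.36  1.02] 0.0
90 -55 [ 0.71  0.75  1.69 -0.64  1.49  1.08] 0.0
90 -65 [ 0.74  0.84  1.64 -0.7   1.63  1.12] 0.0
90 -75 [ 0.76  0.93  1.6  -0.75  1.76  1.15] 0.0
```

```bash
python3 -c "
from h import *; H=hand(20); g=np.array([476.8,11,25]); print((g+19*H[:,2]).round(1)); print(delta(g+19*H[:,2],H))"
```

```text
[477.1  17.5   7.1]
(array([-2.160e-01, -1.000e-03,  1.096e+00]), array([ 0.002, -0.103, -0.007]))
```

```bash
python3 -m inch '[[-0.2,0,0.2,0,-0.1,0,-1],[-0.22,0,0.5,0,-0.1,0,-1],[-0.22,0,0.8,0,-0.1,0,-1],[-0.22,0,0.8,0,-0.1,0,-1]]'; python3 -c "
from h import *; H=hand(20); g=np.array([476.8,11,25]);print(delta(g+19*H[:,2],H))"
```

```text
t: 2.78
ee_pos: [474.3, 1.9, 46.1]
orientation: [-2.076, -1.984, -0.366]
ft_force: [-1.4, 0.1, 0.3]
width: 87.8
grasp_force: 0.0
(array([0.008, 0.015, 0.28 ]), array([-0.006, -0.005, -0.002]))
```

Now descend, then close.

```bash
python3 -m inch '[[0.01,0.015,0.15,0,0,0,-1],[0.01,0.015,0.28,0,0,0,-1],[0.01,0.015,0.28,0,0,0,-1],[0.01,0.015,0.28,0,0,0,0],[0.01,0.015,0.28,0,0,0,1],[0.01,0.015,0.28,0,0,0,1],[0.01,0.015,0.28,0,0,0,1],[0.01,0.015,0.28,0,0,0,1],[0.01,0.015,0.28,0,0,0,1],[0.01,0.015,0.28,0,0,0,1]]'; python3 -c "
from h import *; H=hand(20); g=np.array([476.8,11,25]);print(delta(g+19*H[:,2]+np.array([.055*26,26,0]),H))"
```

```text
t: 4.03
ee_pos: [479.0, 17.2, 8.5]
orientation: [-2.078, -1.985, -0.371]
ft_force: [-1.0, -1.3, 2.7]
width: 43.3
grasp_force: 30.0
(array([ 0.161, -0.011,  0.069]), array([-0.   , -0.006, -0.001]))
```

Gripped (43.3 mm, 30 N). Slide toward the bar, fast at first and slow at the end.

```bash
python3 -m inch '[[0.04,0,0.015,0,0,0,1],[0.08,0,0.03,0,0,0,1],[0.12,0,0.045,0,0,0,1],[0.16,0,0.058,0,0,0,1],[0.17,0,0.062,0,0,0,1],[0.18,0,0.066,0,0,0,1]]'
```

```text
t: 4.78
ee_pos: [480.4, 46.0, 8.5]
orientation: [-2.078, -1.986, -0.371]
ft_force: [-1.2, -4.1, 3.4]
width: 43.6
grasp_force: 30.0
```

```bash
python3 -m inch '[[0.008,0,0.003,0,0,0,1],[0.015,0,0.006,0,0,0,1],[0.015,0,0.006,0,0,0,1]]'; python3 -c "
from h import *; print(ctrl.get_obs()['ft_force'])"
```

```text
t: 5.15
ee_pos: [480.6, 47.4, 8.5]
orientation: [-2.079, -1.987, -0.371]
ft_force: [-3.7, -10.9, 5.9]
width: 43.4
grasp_force: 30.0
[ -3.71235381 -10.93757772   5.89048167]
```

Butted: the force rose to 11 N, and the grasp at y≈41 plus 140 gives a foot at y≈181. Now work out the tipping rows.

```bash
cat > tip.py <<'E'
from h import *
import sys
# relative motion: roller angle th0 -> th, s = grasp from foot, off = grasp above axis, hand lean at th
def g(th,s=140,off=3,r=22):
    t=np.radians(th); return np.array([-(r*np.sin(t)+s*np.cos(t))+off*np.sin(t), r*np.cos(t)+s*np.sin(t)+off*np.cos(t)])
def rows(th0,ths,lean0,bu=0,bz=0):
    l0=np.radians(lean0)
    X=np.array([np.cos(l0),np.sin(l0)]); Z=np.array([np.sin(l0),-np.cos(l0)]) # tool x,z in (u,up)
    def tcp(th):
        l=np.radians(lean0-(th-th0)); return g(th)+19*np.array([np.sin(l),-np.cos(l)])
    for th in ths:
        d=tcp(th)-tcp(th0)+np.array([bu,bz]); print(th,[round(float(d@X/150),3),0,round(float(d@Z/150),3),0,round(-(th-th0)/45,3),0,1])
E
python3 -c "
from tip import *
rows(0,[2,5,9,13,17,21,25,29,33,37],20,-1.5,1)"
```

```text
2 [-0.004, 0, -0.042, 0, -0.044, 0, 1]
5 [0.002, 0, -0.089, 0, -0.111, 0, 1]
9 [0.014, 0, -0.149, 0, -0.2, 0, 1]
13 [0.03, 0, -0.208, 0, -0.289, 0, 1]
17 [0.05, 0, -0.264, 0, -0.378, 0, 1]
21 [0.074, 0, -0.316, 0, -0.467, 0, 1]
25 [0.101, 0, -0.366, 0, -0.556, 0, 1]
29 [0.131, 0, -0.412, 0, -0.644, 0, 1]
33 [0.165, 0, -0.455, 0, -0.733, 0, 1]
37 [0.202, 0, -0.493, 0, -0.822, 0, 1]
```

```bash
python3 -m inch '[[-0.004,0,-0.042,0,-0.044,0,1],[0.002,0,-0.089,0,-0.111,0,1],[0.014,0,-0.149,0,-0.2,0,1],[0.03,0,-0.208,0,-0.289,0,1],[0.05,0,-0.264,0,-0.378,0,1]]'
python3 - <<'E'
from tip import *
o=log(); z=R.from_rotvec(o['orientation']).as_matrix()[:,2]; print('lean',np.degrees(np.arctan2(z[1],-z[2])).round(1))
cv2.imwrite('pics/s2.png',cv2.resize(ctrl.get_image('scene')[100:360,150:470,::-1],None,fx=2,fy=2))
rows(17,[21,25,30,35,40,45,50,54,58,60],3)
E
```

```text
t: 5.78
ee_pos: [479.5, 41.8, 48.2]
orientation: [-2.244, -2.143, -0.059]
ft_force: [-0.4, 0.2, -3.8]
width: 43.4
grasp_force: 30.0
lean 3.1
21 [0.007, 0, -0.057, 0, -0.089, 0, 1]
25 [0.018, 0, -0.113, 0, -0.178, 0, 1]
30 [0.039, 0, -0.179, 0, -0.289, 0, 1]
35 [0.066, 0, -0.241, 0, -0.4, 0, 1]
40 [0.099, 0, -0.298, 0, -0.511, 0, 1]
45 [0.138, 0, -0.35, 0, -0.622, 0, 1]
50 [0.184, 0, -0.398, 0, -0.733, 0, 1]
54 [0.224, 0, -0.431, 0, -0.822, 0, 1]
58 [0.267, 0, -0.461, 0, -0.911, 0, 1]
60 [0.29, 0, -0.474, 0, -0.956, 0, 1]
```

View pics/s2.png

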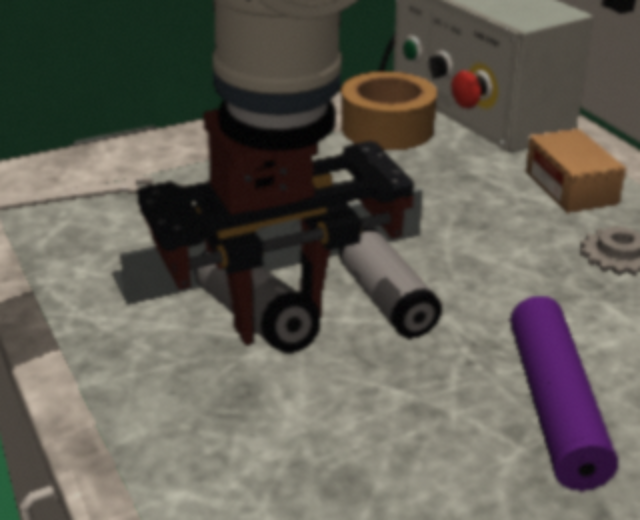

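The crop shows the long roller gripped by its free end (293,322) and raised about 17°, with the short roller (415,312) and the purple one untouched. Forces are small, so I carry on.

```bash
python3 -m inch '[[0.007,0,-0.057,0,-0.089,0,1],[0.018,0,-0.113,0,-0.178,0,1],[0.039,0,-0.179,0,-0.289,0,1],[0.066,0,-0.241,0,-0.4,0,1],[0.099,0,-0.298,0,-0.511,0,1],[0.138,0,-0.35,0,-0.622,0,1],[0.184,0,-0.398,0,-0.733,0,1]]'
python3 - <<'E'
from tip import *
o=log(); z=R.from_rotvec(o['orientation']).as_matrix()[:,2]; print('lean',np.degrees(np.arctan2(z[1],-z[2])).round(1))
cv2.imwrite('pics/w3.png',ctrl.get_image('wrist')[:,:,::-1])
rows(50,[54,59,64,69,74,79,83,86,88,89],-30)
E
```

```text
t: 6.7
ee_pos: [480.3, 66.0, 108.9]
orientation: [1.977, 1.89, -0.53]
ft_force: [0.7, 0.2, -1.9]
width: 43.5
grasp_force: 30.0
lean -29.8
54 [0.015, 0, -0.05, 0, -0.089, 0, 1]
59 [0.042, 0, -0.111, 0, -0.2, 0, 1]
64 [0.075, 0, -0.169, 0, -0.311, 0, 1]
69 [0.116, 0, -0.223, 0, -0.422, 0, 1]
74 [0.163, 0, -0.275, 0, -0.533, 0, 1]
79 [0.217, 0, -0.322, 0, -0.644, 0, 1]
83 [0.265, 0, -0.357, 0, -0.733, 0, 1]
86 [0.303, 0, -0.381, 0, -0.8, 0, 1]
88 [0.33, 0, -0.397, 0, -0.844, 0, 1]
89 [0.343, 0, -0.404, 0, -0.867, 0, 1]
```

View pics/w3.png

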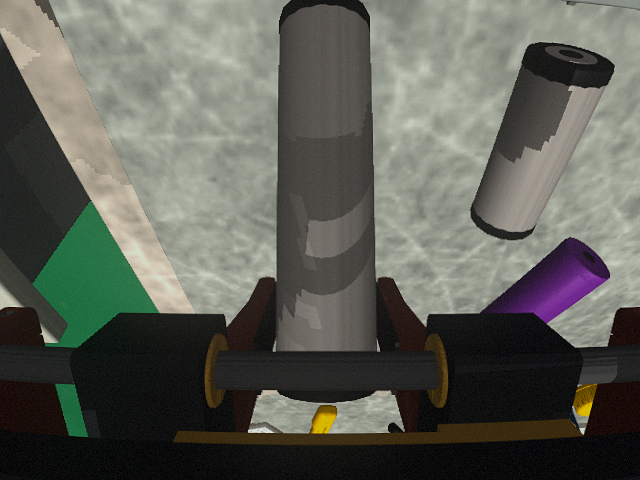

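The roller is still following the hand. Its foot is at the top edge of the picture, (325,5), which is where a foot against the bar should appear. The short roller hasn't moved. Finish the tip.

```bash
python3 -m inch '[[0.015,0,-0.05,0,-0.089,0,1],[0.042,0,-0.111,0,-0.2,0,1],[0.075,0,-0.169,0,-0.311,0,1],[0.116,0,-0.223,0,-0.422,0,1],[0.163,0,-0.275,0,-0.533,0,1],[0.217,0,-0.322,0,-0.644,0,1],[0.265,0,-0.357,0,-0.733,0,1],[0.303,0,-0.381,0,-0.8,0,1],[0.33,0,-0.397,0,-0.844,0,1],[0.335,0,-0.4,0,-0.855,0,1]]'
python3 - <<'E'
from tip import *
o=log(); z=R.from_rotvec(o['orientation']).as_matrix()[:,2]; print('lean',np.degrees(np.arctan2(z[1],-z[2])).round(1),o['qpos'].round(2))
print('grasp',(np.array(o['ee_pos'])-19*z).round(1))
a=ctrl.get_image('scene')[90:350,150:470,::-1]; b=ctrl.get_image('top')[150:410,220:430,::-1]
cv2.imwrite('pics/s4.png',cv2.resize(np.hstack([a,b]),None,fx=1.5,fy=1.5))
E
```

```text
t: 8.0
ee_pos: [484.3, 139.0, 135.6]
orientation: [1.523, 1.457, -1.034]
ft_force: [0.3, -0.1, -3.7]
width: 43.6
grasp_force: 30.0
lean -68.2 [ 0.69  0.85  1.64 -0.76  1.65  1.1 ]
grasp [485.2 156.6 142.7]
```

View pics/s4.png

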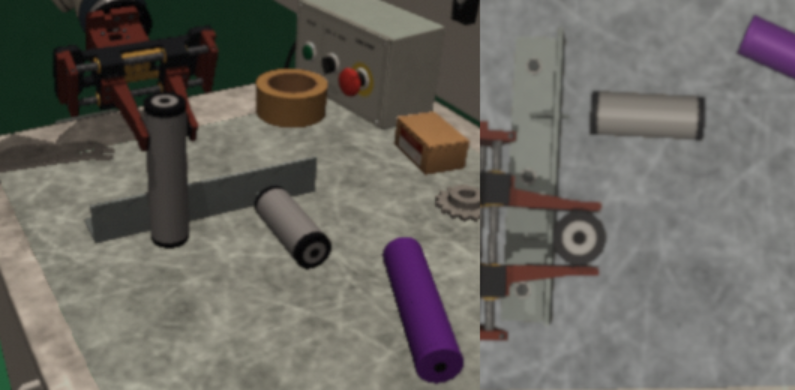

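The composite shows the roller upright at (168,175), close to the bar in both views, with the short roller untouched. The wrist still carries most of the weight, so I lower it gently until it seats.

```bash
python3 -m inch '[[0.006,0,0.002,0,0,0,1],[0.012,0,0.005,0,0,0,1],[0.012,0,0.005,0,0,0,1]]'
```

```text
t: 8.48
ee_pos: [484.8, 139.0, 134.8]
orientation: [1.524, 1.456, -1.032]
ft_force: [-0.5, 0.0, -2.9]
width: 43.4
grasp_force: 30.0
```

```bash
python3 -m inch '[[0.006,0,0.002,0,0,0,1],[0.012,0,0.005,0,0,0,1],[0.012,0,0.005,0,0,0,1]]'
```

```text
t: 8.85
ee_pos: [484.8, 139.1, 133.3]
orientation: [1.523, 1.455, -1.032]
ft_force: [0.6, 0.2, 2.2]
width: 43.4
grasp_force: 30.0
```

It's seated, with the force reversed to +2.2 N. Open, check, then back off along the fingers.

```bash
python3 -m inch '[[0,0,0,0,0,0,0],[0,0,0,0,0,0,-0.3],[0,0,0,0,0,0,-0.6],[0,0,0,0,0,0,-1],[0,0,0,0,0,0,-1],[0,0,0,0,0,0,-1]]' && python3 -m inch '[[0,0,-0.1,0,0,0,-1],[0,0,-0.3,0,0,0,-1],[0,0,-0.5,0,0,0,-1],[0,0,-0.7,0,0,0,-1],[0,0,-0.7,0,0,0,-1],[0,0,-0.7,0,0,0,-1]]'
python3 - <<'E'
from h import *
a=ctrl.get_image('scene')[90:350,150:470,::-1]; t=ctrl.get_image('top')[:,:,::-1]; b=t[150:410,220:430]
cv2.imwrite('pics/s5.png',cv2.resize(np.hstack([a,b]),None,fx=1.5,fy=1.5))
print(ctrl.get_obs()['ft_force'],cast('top',[[220+(580-480)/1.5,150+237/1.5]],170).round(1))
E
```

```text
t: 9.6
ee_pos: [484.7, 139.1, 132.6]
orientation: [1.523, 1.455, -1.032]
ft_force: [-0.4, -0.2, 0.7]
width: 87.0
grasp_force: 0.0
t: 10.35
ee_pos: [488.9, 236.2, 171.4]
orientation: [1.523, 1.456, -1.032]
ft_force: [0.5, -0.2, 0.1]
width: 88.0
grasp_force: 0.0
[ 0.15666243  0.09775424 -0.40952236] [[484.9 152.2 170. ]]
```

View pics/s5.png

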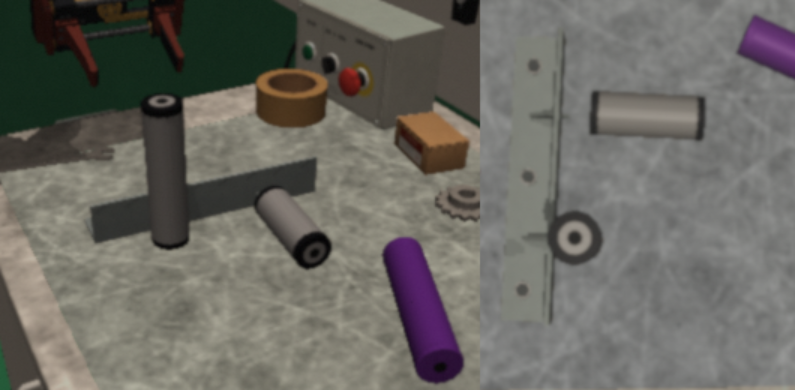

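The roller stands free and upright, its top cap at (574,237) in the top-view half, about 25 mm axis-to-face. The hand is clear and the short roller is where it was.

```bash
python3 -c "
from workcell import ctrl; print(ctrl.close_job())"
```

```text
the job is handed in; nothing more can be done
None
```

The job is handed in at about 10.5 s of the 48 s allowed: the long roller stands upright with its side about 3 mm from the bar, the short roller is where it lay, and the hand is clear; the hand-in returned no verdict.

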